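Draw the hatch bolt between the spice towers with the hooked rod

ROBOT

A 6-joint arm with a two-finger parallel gripper is mounted at the origin on the work surface. World frame = base frame: x ahead of the robot, y to its left, z up, the work surface at z = 0. Lengths are in m, angles in rad, forces in N, time in s.
With the tool pointing down it reaches from about 0.35 to 0.85 m from the base axis. Payload 8.1 kg.
Tool frame: the origin (TCP) lies midway between the tips of the shut fingers; the grasp point (between the pads) lies 19 mm behind it (robot.grip_point_offset is the distance from the TCP to the grasp point, in m); z points along the fingers, y is the line along which they close (so a half turn about z gives the same grasp; the last joint's range is limited). The gripper opens to 93 mm and grips with 3 to 60 N. Pads are 15 mm wide; open, the fingers measure 128 mm over their backs; the gripper's body (75 mm by 188 mm) begins 65 mm behind the grasp point.
Start: joints at [1.06, 0.13, 1.488, -0, 1.523, -0.085], TCP at [0.248, 0.546, 0.219] pointing down, gripper open.
Joint ranges: [-2.96, 2.96], [-0.89, 2.26], [0.02, 2.5], [-1.34, 4.48], [0, 2.73], [-2.66, 2.66]. Speed limits (rad/s): [2.39, 2.39, 2.79, 3.14, 3.14, 3.14].

INTERFACE

Orientations are given as a rotation vector (axis times angle).
In Python, from plant import robot, read_camera, job gives the robot as it stands.
- The arm moves only by the shell command python3 -m inch 'ROWS' [FORCE]. ROWS is JSON, one flat list of numbers, 5 for each row, row after row: the shift along the world's x, y, z in mm, then the turn about the world's z in degrees, then the opening in per cent of the stroke, from 0 (shut) to 100 (fully open). In form: [dx, dy, dz, yaw, hand, dx, dy, dz, yaw, hand, ...]. A call has 1 to 10 rows; each row is the pose to reach, as a shift and turn from the pose commanded when the call began; what a row does not reach only later rows make up. A row lasts 1/12 s, in which the tool goes at most 41.7 mm and 7.16 degrees, less where a joint would pass 70% of its speed; a pose out of reach is approached as far as the arm can. A call with a gripper value outside its range is refused whole. The fingers move at their own pace and stop on an object; FORCE is the grip in N (left out, the last holds). Time passes only in rows, so rows that repeat a pose let the fingers close. It gives the time, the measured TCP pose, the force, the opening and the grip force at its end, in the units of the state.
- robot.read_state(): the state, without advancing time (a new reading comes with each control period).
- read_camera(name): name is "side" or "top" or "wrist"; returns a dict with "image" (400x640x3 uint8, blue, green, red), "K" (3x3 intrinsics, pixels), "extrinsics" (4x4, takes a point from world to camera coordinates); the wrist camera has in their place "mount" (4x4, takes a point from camera to tool coordinates, whose origin is the TCP and whose axes are the flange's). Camera axes: x right, y down, z forward; pixel columns grow to the right and rows downward; lengths in m; the calibration is good to about 2 mm. A picture is of the moment at which its call begins: read the wrist's pose just before it. There is no depth.
- job.close_job(): hands the job in; it is judged then, once.
The state is a dict: "t": time; "q": joint angles; "dq": joint speeds; "joint_torque": joint torques, N m; "tool_pos": TCP position; "orientation": TCP orientation; "force": force on the tool from outside, world axes, zero at the start; "wrist_torque": the same for the moment, N m; "opening": finger opening in m; "gripper_force": force on a finger pad.
Only numpy, scipy, OpenCV 4.12 (cv2) and the standard library are available. Lean on these libraries where they do the work, as an engineer would, in place of code of your own. Each camera call takes 0.05 s, during which the arm holds its last target. There are 200 camera calls.

TASK

The worktop hatch is locked by a brass bolt that lies deep in the narrow lane between the two pine spice towers, where the hand does not fit. Take the hooked rod from its rest, hook it behind the bolt's upright knob and draw the bolt towards the robot until it is fully home against its rubber buffer, giving it a short firm tug there of about 14 N, never above 22 N, and touching the bolt with the rod only. Then lay the rod back in its rest as it lay before, let go of it, and leave everything else on the worktop where it is.

Things in the scene. Friction and masses are not known exactly. Their poses are not given: they have to be found in the camera images.
- rod: Hooked rod, about 200 g, lying level. Origin mid-height in its grip, near the centre of mass; x along the rod towards the hook, z up, hook bends to +y. Red flat-sided handle, 20 mm wide (y), 26 tall (z), x = -90 to 30 mm: grip across y near x = 0. Then a 10 mm round shank along y = 0 to x = 180 mm, where a 10 mm crossbar runs to y = 38 mm and a barb returns from it to x = 163 mm.
- rod_hook (a point): Point in the middle of the rod's hook pocket, at x = 168, y = 19, z = 0 mm from the rod's origin; axes as the rod's. The crossbar's inner side, which pulls, is 7 mm further along +x. Shank and barb stand 14 mm to either side (pocket 28 mm wide), open above, below and towards the handle.
- rest_seat (a point): Where the rod's origin lies when the rod is in its rest, 55 mm above the worktop; x along the rod towards the hook end, z up. The rod may start up to 8 mm from it along x.
- bolt_knob (a point): Point on the axis of the bolt's upright knob, 50 mm above the worktop, moving with the bolt. The knob is a brass post 14 mm thick with a 17 mm red cap, top 70 mm above the worktop. Axes as the spice unit's: the bolt is drawn along -x, towards the robot; z up.
- rest: Fixed pine rest, origin under its centre, x as the rod's: foot 180 x 70 x 12 mm, two forked saddles 14 mm thick: at x = -72 mm for the handle (34 mm between prongs, saddle 42 mm above the worktop), at x = 72 mm for the shank (28 mm between prongs, saddle 50 mm high). Prong tops 70 mm high. Between the saddles there is room for fingers, down to the foot.
- unit: Fixed pine spice unit, origin on the worktop under the knob's place at joint value 0; x along the lane, away from the robot. Two towers, 94 mm wide, 110 mm high, x = -100 to 105 mm (drawer knobs to -107), leave a lane 68 mm wide (y = -34 to 34 mm), open above, in front and behind. The knob stands midway. Bolt guides and buffer in the lane are up to 32 mm high.
- bolt (a joint): How far the bolt is drawn, m: 0 shut, 0.040 at its rubber buffer (fully home). Sliding friction about 2.5 N; stays where left. The buffer is stiff: it gives about 1 mm under 20 N and springs back to 0.040, so the tug must be judged by force, not by position.
- bowl: Blue ceramic bowl of fruit, 160 mm across, 78 mm high. Bystander; origin at the centre of its underside. It stands on one side of the worktop, the rest on the other.
- mug: White mug, 80 mm across, 95 mm high. Bystander; origin at the centre of its underside.
- mill: Dark wooden pepper mill, 56 mm across, 160 mm high. Bystander; origin at the centre of its underside.
- oil: Green oil bottle, 60 mm across, 200 mm high. Bystander; origin at the centre of its underside.
- jar: Amber spice jar, 54 mm across, 75 mm high, on top of the left (+y) tower. Bystander; origin at the centre of its underside.
- tin: Red tin, 52 mm across, 60 mm high, on top of the right (-y) tower. Bystander; origin at the centre of its underside.
- spatula: Kitchen spatula lying flat on the left of the worktop, not the tool for this job. Bystander.
There are look-alikes about, which are no part of the job. Several things have the shape of the rest; the one meant has the colours described above.

How it is judged:
By the outcome, as a careful person would: the job done as asked, in the order asked, and still so for the second after the job is handed in, with the robot touching nothing.
It also fails if it takes over 58 s, if anything falls off the work surface, if the arm or the gripper's body presses on something with over 40 N, if the wrist force passes 120 N, or if a joint passes its speed limit or range.

## Working session

There is one attempt and no reset: what is moved stays moved. The work goes in short steps, Python scripts to look and compute and a shell command to move; the robot and the scene stay as the last step left them, time stands still between calls to the robot, and variables do not carry over. Pictures are saved under pics/ and viewed, at most 10 in all, crops included, and the job is handed in when it is done.

```bash
ls; mkdir -p pics; cat > h.py <<'E'
import numpy as np, cv2
from plant import robot, read_camera, job
def ray(c,u,v):
    K=c["K"];T=c["extrinsics"];d=np.linalg.inv(K)@[u,v,1.];R=T[:3,:3]
    return -R.T@T[:3,3], R.T@d
def onz(c,u,v,z):
    o,d=ray(c,u,v); return o+d*(z-o[2])/d[2]
def px(c,p):
    q=c["extrinsics"]@np.r_[p,1.]; q=c["K"]@q[:3]; return q[:2]/q[2]
E
python3 - <<'E'
from h import *
for n in("top","side"):
    c=read_camera(n); cv2.imwrite(f"pics/{n}0.png",c["image"]); np.savez(f"{n}0.npz",**c)
    print(n,c["K"].round(1).tolist(),c["extrinsics"].round(3).tolist())
print(robot.read_state())
E
```

```text
pics
top [[413.8, 0.0, 326.6], [0.0, 413.8, 196.6], [0.0, 0.0, 1.0]] [[0.015, -1.0, 0.005, 0.019], [-0.99, -0.016, -0.143, 0.566], [0.143, -0.002, -0.99, 1.449], [0.0, 0.0, 0.0, 1.0]]
side [[431.4, 0.0, 326.8], [0.0, 431.4, 193.0], [0.0, 0.0, 1.0]] [[0.989, -0.149, 0.009, -0.546], [-0.086, -0.618, -0.782, 0.13], [0.122, 0.772, -0.624, 1.358], [0.0, 0.0, 0.0, 1.0]]
{'t': 0.1, 'q': array([ 1.05958575e+00,  1.31082377e-01,  1.48916715e+00, -1.21567715e-05,
        1.52300351e+00, -8.53942338e-02]), 'dq': array([-0.00086405, -0.00098345, -0.00279908, -0.00059448, -0.0004639 ,
       -0.00093217]), 'joint_torque': array([ 9.15874625e-04, -5.61349797e+01, -4.93092299e+01,  7.69861042e-02,
        2.93094793e-02, -3.25451094e-05]), 'tool_pos': array([0.24756679, 0.54597969, 0.21769608]), 'orientation': array([-6.63727105e-01, -3.07019080e+00,  2.49816234e-03]), 'force': array([ 0.96675607,  0.27083358, -0.44642241]), 'wrist_torque': array([-0.00138673,  0.00245748,  0.00217346]), 'gripper_force': 0.0, 'opening': 0.0930786665818815}
```

View pics/top0.png

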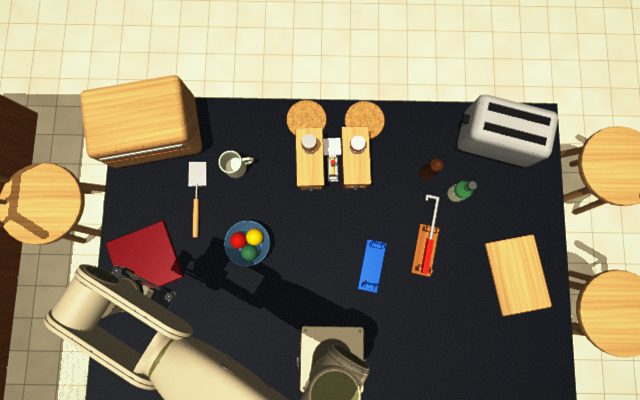

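View pics/side0.png

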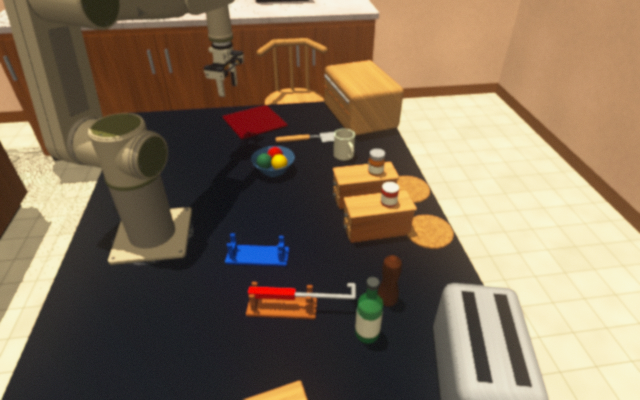

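The top picture shows the rod with its red handle on a pine-coloured rest at (426,248). A blue rest-shaped look-alike lies at (372,266). The unit is at (333,157), with its lane along column 333. The pine rest fits the description because it has the right colour and carries the rod. I'll confirm that in one enlarged crop.

```bash
python3 - <<'E'
from h import *
a=cv2.imread("pics/top0.png")
A=cv2.resize(a[180:300,350:450],None,fx=4,fy=4,interpolation=2);B=cv2.resize(a[115:195,290:375],(510,480),interpolation=2)
cv2.imwrite("pics/crop1.png",cv2.resize(np.hstack([A[:480],B[:,110:400]]),None,fx=1.1,fy=1.1))
c=dict(np.load("top0.npz"));s=dict(np.load("side0.npz"))
def masks(im):
    h=cv2.cvtColor(im,cv2.COLOR_BGR2HSV)
    red=cv2.inRange(h,(0,200,110),(5,255,255))|cv2.inRange(h,(176,200,110),(180,255,255))
    org=cv2.inRange(h,(6,100,90),(22,255,255)); 
    return h,red,org
for n,cc in(("top",c),("side",s)):
    h,red,org=masks(cc["image"])
    for nm,m in(("red",red),("org",org)):
        k,l,st,ce=cv2.connectedComponentsWithStats(m)
        for i in range(1,k):
            if st[i,4]>8: 
                ys,xs=np.where(l==i); r=cv2.minAreaRect(np.c_[xs,ys].astype(np.float32))
                print(n,nm,st[i].tolist(),ce[i].round(1),np.round(cv2.boxPoints(r),1).tolist() if st[i,0]>280 or n=="side" else "")
E
```

```text
top red [332, 161, 3, 3, 9] [333. 162.] [[332.0, 161.0], [334.0, 161.0], [334.0, 163.0], [332.0, 163.0]]
top red [106, 222, 56, 44, 718] [126.4 245. ] 
top red [230, 233, 16, 15, 189] [237.7 240.1] 
top red [421, 239, 12, 35, 216] [427.  256.1] [[420.79998779296875, 272.29998779296875], [426.6000061035156, 238.8000030517578], [433.1000061035156, 239.89999389648438], [427.29998779296875, 273.3999938964844]]
top red [139, 242, 6, 5, 12] [141.6 243.8] 
top red [127, 262, 5, 5, 9] [128.6 263.6] 
top org [80, 75, 114, 92, 7379] [134.5 119.5] 
top org [286, 100, 41, 90, 1990] [308.1 137.8] [[283.3999938964844, 103.0999984741211], [322.29998779296875, 96.69999694824219], [336.8999938964844, 185.1999969482422], [297.8999938964844, 191.60000610351562]]
top org [342, 101, 43, 87, 2091] [360.6 138.8] [[330.0, 183.8000030517578], [348.6000061035156, 97.0999984741211], [388.0, 105.5], [369.3999938964844, 192.1999969482422]]
top org [576, 126, 64, 80, 3946] [612.5 165. ] [[576.0, 126.0], [639.0, 126.0], [639.0, 205.0], [576.0, 205.0]]
top org [561, 150, 6, 6, 17] [562.7 152.1] [[559.0, 153.0], [56
[... 4069 characters left out ...]
1.4] [[383.70001220703125, 258.1000061035156], [395.1000061035156, 254.3000030517578], [398.79998779296875, 265.3999938964844], [387.3999938964844, 269.20001220703125]]
side org [251, 281, 7, 5, 25] [254.  283.2] [[251.0, 285.0], [251.0, 281.0], [257.0, 281.0], [257.0, 285.0]]
side org [306, 284, 7, 9, 41] [309.1 288. ] [[306.0, 284.0], [312.0, 284.0], [312.0, 292.0], [306.0, 292.0]]
side org [245, 294, 72, 25, 1339] [282.8 307.1] [[244.89999389648438, 315.29998779296875], [245.89999389648438, 293.20001220703125], [316.3999938964844, 296.29998779296875], [315.5, 318.3999938964844]]
side org [243, 380, 65, 20, 722] [282.7 392.5] [[243.0, 380.0], [307.0, 380.0], [307.0, 399.0], [243.0, 399.0]]
```

View pics/crop1.png

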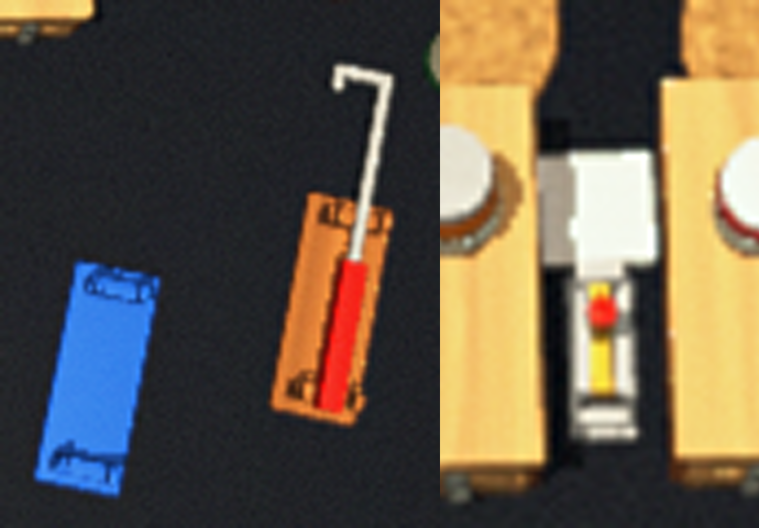

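The crop confirms it: the pine rest carries the red-handled rod with its hook to the upper left, and the blue rest is empty. In the top image the red knob cap is at (333,162).

```bash
python3 - <<'E'
from h import *
c=dict(np.load("top0.npz"));s=dict(np.load("side0.npz"))
im=c["image"];h=cv2.cvtColor(im,cv2.COLOR_BGR2HSV)
# knob subpixel: weighted redness
w=np.clip(im[...,2].astype(float)-1.0*np.maximum(im[...,1],im[...,0])-40,0,None)[156:167,327:340]
ys,xs=np.mgrid[156:167,327:340]; u,v=(xs*w).sum()/w.sum(),(ys*w).sum()/w.sum()
print("knob px",u,v,"->",onz(c,u,v,.070))
# lane edges: tower tops inner edges at z=.11
sat=h[...,1].astype(float)*0+im[...,2]
for r in range(134,186,6): print(r, im[r,318:350,2].tolist())
L=[];R=[]
E=lambda row,rng,cond:[x for x in rng if cond(im[row,x])]
# rod
m=(cv2.inRange(h,(0,200,110),(4,255,255))|cv2.inRange(h,(176,200,110),(180,255,255)))[235:280,415:440]
ys,xs=np.where(m);P=np.array([onz(c,x+415,y+235,.066)[:2] for x,y in zip(xs,ys)])
d=cv2.fitLine(P.astype(np.float32),2,0,.001,.001).ravel();d=d*np.sign(d[0]);t=(P-d[2:])@d[:2]
print("handle dir deg",np.degrees(np.arctan2(d[1],d[0])),"ends",d[2:]+d[:2]*t.min(),d[2:]+d[:2]*t.max(),np.ptp(t), "origin if from front end-30mm",d[2:]+d[:2]*(t.max()-.03),"from rear+90",d[2:]+d[:2]*(t.min()+.09))
# shank / hook: bright low saturation
m=((h[...,2]>110)&(h[...,1]<70));m[:190]=0;m[238:]=0;m[:,:422]=0;m[:,444:]=0
for y in range(190,238):
    x=np.where(m[y])[0]
    if len(x): print(y,x.min(),x.max(),end=" | ")
ys,xs=np.where(m);k=(ys>203);P=np.array([onz(c,x,y,.06)[:2] for x,y in zip(xs[k],ys[k])])
d2=cv2.fitLine(P.astype(np.float32),2,0,.001,.001).ravel();d2=d2*np.sign(d2[0])
print("\nshank",np.degrees(np.arctan2(d2[1],d2[0])),d2[2:])
# foot of rest
m=cv2.inRange(h,(6,100,60),(22,255,255))|cv2.inRange(h,(0,200,110),(5,255,255));m[:222]=0;m[280:]=0;m[:,:405]=0;m[:,445:]=0
ct=max(cv2.findContours(m,0,1)[0],key=cv2.contourArea)
r=cv2.boxPoints(cv2.minAreaRect(ct));Q=np.array([onz(c,*p,.012)[:2] for p in r]);print("foot",Q,Q.mean(0),np.linalg.norm(Q[1]-Q[0]),np.linalg.norm(Q[2]-Q[1]))
E
```

```text
knob px 332.5390100671141 161.70092281879195 -> [0.68780325 0.00818168 0.07      ]
134 [245, 245, 247, 252, 159, 40, 7, 14, 11, 16, 29, 30, 27, 30, 25, 26, 30, 31, 27, 29, 27, 27, 22, 81, 242, 247, 246, 245, 245, 245, 245, 246]
140 [167, 199, 246, 248, 189, 181, 173, 169, 165, 170, 202, 244, 247, 246, 245, 245, 246, 246, 245, 245, 248, 250, 145, 74, 191, 247, 247, 245, 245, 245, 246, 245]
146 [162, 175, 240, 248, 243, 151, 164, 170, 170, 168, 182, 243, 246, 245, 245, 244, 244, 245, 245, 244, 245, 247, 211, 81, 138, 249, 247, 245, 246, 246, 246, 215]
152 [245, 245, 245, 247, 248, 134, 161, 172, 174, 170, 183, 244, 246, 245, 245, 245, 245, 246, 246, 247, 246, 249, 251, 104, 102, 248, 248, 246, 246, 245, 246, 246]
158 [245, 245, 246, 248, 254, 110, 18, 10, 18, 69, 123, 148, 187, 240, 242, 239, 126, 163, 222, 113, 40, 28, 24, 25, 96, 250, 248, 245, 245, 245, 245, 246]
164 [245, 245, 245, 248, 253, 128, 26, 9, 16, 48, 145, 237, 208, 160, 163, 150, 133, 132, 131, 83, 34, 28, 26, 24, 90, 242, 247, 246, 245, 245, 245, 245]
170 [245, 245, 245, 247, 250, 169, 51, 11, 8, 27, 139, 235, 236, 245,
[... 709 characters left out ...]
 204 435 437 | 205 435 437 | 206 435 437 | 207 435 437 | 208 435 436 | 209 434 436 | 210 434 436 | 211 434 436 | 212 434 436 | 213 434 436 | 214 434 435 | 215 433 435 | 216 433 435 | 217 433 435 | 218 433 435 | 219 433 434 | 220 432 434 | 221 432 434 | 222 432 434 | 223 432 434 | 224 432 434 | 225 432 433 | 226 431 433 | 227 431 433 | 228 431 433 | 229 431 432 | 230 431 432 | 231 430 432 | 232 430 432 | 233 430 432 | 234 430 432 | 235 430 431 | 236 430 431 | 237 429 431 | 
shank -11.640306 [ 0.48519236 -0.3501671 ]
foot [[ 0.29781968 -0.27531356]
 [ 0.4800219  -0.31197265]
 [ 0.46704705 -0.38823169]
 [ 0.2852687  -0.35029105]] [ 0.38253933 -0.33145224] 0.18585353677354596 0.07735494786336577
```

```bash
python3 - <<'E'
from h import *
c=dict(np.load("top0.npz"));im=c["image"][...,2].astype(float)
A=[];B=[]
for r in range(132,186):
    a=im[r]
    x=next((x for x in range(318,330) if a[x]>140>=a[x+1]),None)
    # use blue-orange separation: saturation
    h=cv2.cvtColor(c["image"][r:r+1],cv2.COLOR_BGR2HSV)[0]
    o=[(h[i,1]>60 and h[i,2]>150 and 8<h[i,0]<24) for i in range(640)]
    l=max((i for i in range(310,328) if o[i]),default=None); q=min((i for i in range(338,350) if o[i]),default=None)
    if l: A.append(onz(c,l+.5,r,.11)[:2])
    if q: B.append(onz(c,q-.5,r,.11)[:2])
for P in(A,B):
    d=cv2.fitLine(np.array(P,np.float32),cv2.DIST_HUBER,0,.001,.001).ravel(); print(len(P),np.degrees(np.arctan(d[1]/d[0])),"y at x=.688",d[3]+d[1]/d[0]*(.688-d[2]))
for n,u,v,z in(("oil",473,185,.2),("mill",438,162,.16),("jar",309,141,.185),("tin",357,142,.17),("mug",232,160,.095)): print(n,onz(c,u,v,z).round(3))
E
python3 -m inch '[30,-40,5,3,100,60,-80,20,6,100,90,-120,40,9,100,120,-160,40,13,100,140,-200,40,13,100,160,-240,40,13,100,180,-280,40,13,100,190,-320,40,13,100,200,-360,40,13,100,205,-400,40,13,100]'
```

```text
54 2.4207199 y at x=.688 0.042410463
53 2.9611626 y at x=.688 -0.025720743
oil [ 0.588 -0.444  0.2  ]
mill [ 0.672 -0.344  0.16 ]
jar [0.73  0.089 0.185]
tin [ 0.733 -0.071  0.17 ]
mug [0.682 0.361 0.095]
t: 0.93
tool_pos: [0.4435, 0.1867, 0.2581]
orientation: [-0.312, -3.126, 0.0]
force: [1.3, 0.4, 0.8]
opening: 0.093
gripper_force: 0.0
```

```bash
python3 -m inch '[0,-41,0,0,60,0,-82,0,0,60,-3,-123,0,0,60,-8,-164,0,0,60,-14,-204,0,0,60,-20,-245,0,0,60,-28,-286,0,0,60,-36,-326,0,0,60,-44,-366,0,0,60,-52,-406,0,0,60]'
python3 -m inch '[-6,-40,0,0,60,-12,-70,-20,0,60,-12,-70,-50,0,60,-12,-70,-80,0,60,-12,-70,-110,0,60,-12,-70,-118,0,60,-12,-70,-118,0,60,-12,-70,-118,0,60]'
python3 - <<'E'
from h import *
s=robot.read_state();w=read_camera("wrist");cv2.imwrite("pics/w1.png",w["image"]);np.savez("w1.npz",**w,pos=s["tool_pos"],ori=s["orientation"])
print(s["tool_pos"],s["orientation"],s["force"],w["mount"].round(3).tolist())
E
```

```text
t: 1.77
tool_pos: [0.3902, -0.2191, 0.2584]
orientation: [0.312, 3.126, 0.0]
force: [0.9, -0.1, 1.0]
opening: 0.0558
gripper_force: 0.0
t: 2.43
tool_pos: [0.3793, -0.2872, 0.1412]
orientation: [-0.312, -3.126, -0.0]
force: [1.6, -0.1, 1.1]
opening: 0.0559
gripper_force: 0.0
[ 0.37930743 -0.28723166  0.14121668] [-3.11539715e-01 -3.12586492e+00 -2.47369144e-04] [ 1.55414603 -0.09919994  1.11956397] [[0.0, -0.967, -0.253, 0.07], [1.0, -0.0, 0.001, -0.001], [-0.001, -0.253, 0.967, -0.167], [0.0, 0.0, 0.0, 1.0]]
```

View pics/w1.png

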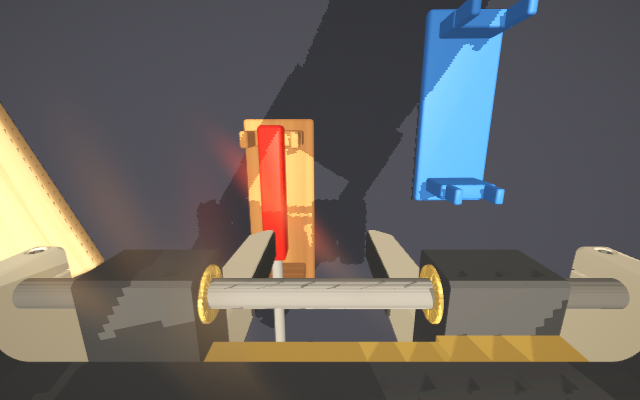

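The wrist view shows the red handle from (270,126) to (280,260), off-centre between the fingers, because the earlier calls fell short. I'll measure the rod from this view.

```bash
cat >> h.py <<'E'
from scipy.spatial.transform import Rotation as Ro
def wc(w,pos,ori):
    T=np.eye(4);T[:3,:3]=Ro.from_rotvec(ori).as_matrix();T[:3,3]=pos
    return {"K":w["K"],"image":w["image"],"extrinsics":np.linalg.inv(T@w["mount"])}
E
python3 - <<'E'
from h import *
w=dict(np.load("w1.npz"));c=wc(w,w["pos"],w["ori"])
h=cv2.cvtColor(c["image"],cv2.COLOR_BGR2HSV)
m=cv2.inRange(h,(0,190,90),(4,255,255))|cv2.inRange(h,(176,190,90),(180,255,255));m[:,:240]=0;m[:,300:]=0;m[:110]=0;m[270:]=0
L=[];
for y in range(130,258,4):
    x=np.where(m[y])[0]
    if len(x)>5: L.append((y,x.min(),x.max()))
P=np.array([(onz(c,a-.5,y,.068)[:2],onz(c,b+.5,y,.068)[:2]) for y,a,b in L])
print(np.linalg.norm(P[:,0]-P[:,1],axis=1).round(4))
M=P.mean(1);d=cv2.fitLine(M.astype(np.float32),1,0,.001,.001).ravel();d*=np.sign(d[0]);print("yaw",np.degrees(np.arctan2(d[1],d[0])),"y at x=.389",d[3]+d[1]/d[0]*(.389-d[2]))
ys=np.where(m.any(1))[0];print(ys.min(),ys.max())
for y in(ys.min(),ys.max()): print(onz(c,np.where(m[y])[0].mean(),y,.068),onz(c,np.where(m[y])[0].mean(),y,.042))
m=cv2.inRange(h,(5,60,60),(25,255,255));m[:,:240]=0;m[:,318:]=0;m[:,:242]=0;ys=np.where(m[:,300:310].sum(1)>2000)[0];print("foot rear",ys.min(),onz(c,300,ys.min(),.012),onz(c,246,ys.min()+1,.012))
E
```

```text
[0.0219 0.0211 0.0212 0.0213 0.0222 0.0206 0.0207 0.0216 0.0216 0.0157
 0.0175 0.0193 0.0203 0.0212 0.0107 0.0107 0.0098 0.0108 0.0099 0.0091]
yaw -8.677054 y at x=.389 -0.32749575
125 259
[ 0.30095994 -0.31187367  0.068     ] [ 0.2999315 -0.3159656  0.042    ]
[ 0.41670823 -0.33351415  0.068     ] [ 0.42822201 -0.339951    0.042     ]
foot rear 119 [ 0.29870399 -0.29183411  0.012     ] [ 0.28908642 -0.34445186  0.012     ]
```

```bash
python3 -m inch '[5,-22,0,0,60,10,-43,0,0,60,10,-43,-25,0,60,10,-43,-55,0,60,10,-43,-85,0,60,10,-43,-105,0,60,10,-43,-105,0,60,10,-43,-105,0,20,10,-43,-105,0,0,10,-43,-105,0,0]' 50
python3 -m inch '[0,0,0,0,0,0,0,0,0,0,0,0,0,0,0]'
```

```text
t: 3.32
tool_pos: [0.391, -0.332, 0.0386]
orientation: [0.311, 3.122, -0.005]
force: [0.6, -0.1, 0.8]
opening: 0.04
gripper_force: 0.0
t: 3.57
tool_pos: [0.3898, -0.3308, 0.0366]
orientation: [0.312, 3.125, -0.002]
force: [-1.0, -2.3, 1.6]
opening: 0.0205
gripper_force: 0.7
```

```bash
python3 -m inch '[0,0,0,0,0,0,0,0,0,0,0,0,0,0,0]'
python3 -m inch '[0,0,10,0,0,0,0,25,0,0,0,0,60,0,0,0,0,100,0,0,0,0,140,0,0,0,0,170,0,0,0,0,180,0,0,0,0,180,0,0,0,0,180,0,0]'
python3 - <<'E'
from h import *
s=robot.read_state();print(s["tool_pos"],s["orientation"],s["force"],s["wrist_torque"],s["gripper_force"])
for n in("top","side"):
    c=read_camera(n); cv2.imwrite(f"pics/{n}1.png",c["image"]); np.savez(f"{n}1.npz",**c)
E
```

```text
t: 3.82
tool_pos: [0.3898, -0.3309, 0.0365]
orientation: [0.312, 3.125, -0.002]
force: [-0.4, 0.7, 6.9]
opening: 0.0203
gripper_force: 50.0
t: 4.57
tool_pos: [0.389, -0.3301, 0.2147]
orientation: [-0.312, -3.126, -0.001]
force: [0.5, 0.7, -2.9]
opening: 0.0199
gripper_force: 50.0
[ 0.38897701 -0.33005539  0.21465018] [-3.11899658e-01 -3.12556695e+00 -5.97080889e-04] [ 0.46320236  0.70529682 -2.88021469] [0.01258369 0.02925502 0.00092207] 49.997504353523254
```

View pics/side1.png

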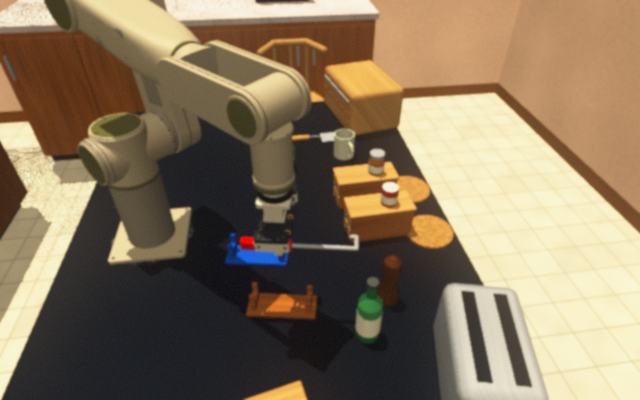

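The side view shows the rod held level, with its hook at (355,243). The rest at (283,304) is now empty. Next I'll move to above the lane.

```bash
python3 -m inch '[15,34,0,2,0,30,68,0,4,0,46,102,0,6,0,62,136,0,8,0,78,172,0,10,0,94,208,0,12,0,110,244,0,14,0,126,280,0,14.1,0,140,312,0,14.1,0,140,312,0,14.1,0]'
python3 -m inch '[0,0,0,0,0,0,0,0,0,0]'
python3 - <<'E'
from h import *
s=robot.read_state();print(s["tool_pos"],s["orientation"],s["force"])
c=read_camera("top"); np.savez("top2.npz",**c)
im=c["image"];cv2.imwrite("pics/t2.png",cv2.resize(im[90:250,260:420],(640,640),interpolation=2)[:600])
E
```

```text
t: 5.5
tool_pos: [0.5292, -0.0124, 0.2124]
orientation: [0.082, -3.137, -0.005]
force: [-0.5, -0.2, -2.0]
opening: 0.0199
gripper_force: 50.0
t: 5.67
tool_pos: [0.528, -0.0182, 0.2132]
orientation: [0.075, -3.137, -0.0]
force: [-0.1, -0.9, -1.1]
opening: 0.0196
gripper_force: 50.0
[ 0.5279615  -0.01824766  0.21321874] [ 7.54049628e-02 -3.13665333e+00 -1.79563377e-04] [-0.11180992 -0.87413029 -1.13502732]
```

View pics/t2.png

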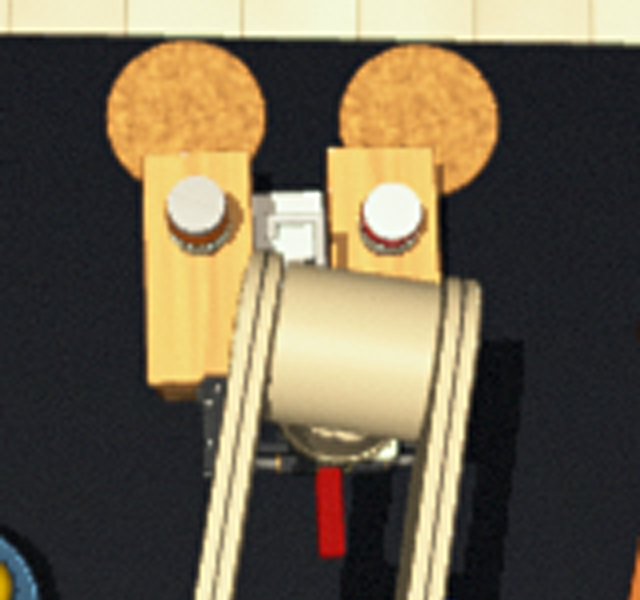

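The hook shows against the white plate behind the lane: crossbar at crop row ~222, shank at column ~318 and barb at column ~277. I'll compare that with where the nominal hook should project.

```bash
python3 - <<'E'
from h import *
c=dict(np.load("top2.npz"));a=np.radians(2.75);R=np.array([[np.cos(a),-np.sin(a)],[np.sin(a),np.cos(a)]])
o=np.array([.528,-.0182])
for n,p in(("corner",(.18,0)),("barbcorner",(.18,.038)),("barbtip",(.163,.038)),("shank150",(.155,0))):
    q=o+R@p; print(n,q,px(c,np.r_[q,.2317]))
im=c["image"]
for v in range(140,158): print(v,im[v,322:346,0].tolist())
E
```

```text
corner [ 0.70779271 -0.00956394] [339.13972561 144.19249837]
barbcorner [0.70596954 0.0283923 ] [327.2394681  144.55557893]
barbtip [0.68898912 0.02757667] [327.41498936 149.74022508]
shank150 [ 0.6828215  -0.01076339] [339.4302269  151.82057307]
140 [79, 145, 140, 138, 141, 140, 175, 237, 237, 237, 237, 236, 235, 234, 236, 236, 239, 241, 126, 38, 67, 115, 124, 118]
141 [79, 145, 143, 140, 142, 133, 153, 235, 241, 238, 238, 239, 238, 238, 238, 237, 240, 242, 138, 43, 64, 117, 121, 120]
142 [99, 143, 143, 139, 137, 137, 153, 236, 239, 238, 238, 237, 238, 238, 237, 238, 237, 240, 169, 56, 61, 113, 121, 119]
143 [99, 139, 141, 136, 121, 150, 166, 203, 207, 208, 208, 203, 199, 203, 206, 205, 206, 209, 172, 63, 59, 115, 120, 119]
144 [100, 110, 137, 140, 149, 201, 224, 231, 230, 230, 226, 225, 225, 228, 230, 228, 228, 224, 187, 69, 66, 117, 121, 118]
145 [101, 107, 139, 140, 151, 207, 195, 187, 192, 191, 185, 185, 187, 185, 188, 187, 182, 211, 192, 69, 57, 114, 123, 120]
146 [106, 100, 137, 139, 148, 202, 190, 143, 192, 200, 198, 195, 192, 193, 231, 232, 181, 203, 192, 71, 41, 115, 121, 1
[... 606 characters left out ...]
152 [106, 81, 102, 100, 89, 96, 132, 209, 239, 242, 239, 239, 240, 238, 239, 239, 196, 204, 196, 87, 38, 105, 72, 62]
153 [104, 97, 101, 93, 55, 77, 90, 120, 151, 238, 239, 240, 239, 240, 241, 239, 193, 199, 197, 87, 34, 108, 66, 60]
154 [103, 114, 112, 101, 57, 95, 105, 94, 99, 220, 228, 218, 213, 211, 183, 172, 135, 193, 203, 109, 41, 105, 67, 61]
155 [117, 121, 120, 100, 62, 110, 118, 111, 85, 176, 146, 136, 137, 144, 87, 76, 84, 189, 199, 120, 43, 103, 71, 61]
156 [131, 129, 126, 104, 70, 120, 128, 126, 77, 143, 112, 103, 97, 102, 84, 81, 84, 126, 131, 100, 49, 90, 69, 63]
157 [138, 139, 130, 91, 100, 132, 135, 130, 71, 116, 113, 110, 109, 107, 106, 101, 96, 102, 104, 97, 83, 93, 84, 83]
```

The observed hook (corner at 339.2,144.2 and barb at column 327.4) matches the prediction to about 1 mm. I'll descend now, slowing down at cap height.

```bash
python3 -m inch '[1,0,-20,0,0,1,0,-50,0,0,1,0,-80,0,0,1,0,-110,0,0,1,0,-135,0,0,1,0,-145,0,0,1,0,-148,0,0,1,0,-148,0,0]'
python3 -m inch '[0,0,-4,0,0,0,0,-8,0,0,0,0,-12,0,0,0,0,-16,0,0]'
python3 -m inch '[0,0,-5,0,0,0,0,-10,0,0,0,0,-15,0,0,0,0,-17,0,0,0,0,-17,0,0,0,0,-17,0,0]'
python3 - <<'E'
from h import *
s=robot.read_state();print(s["tool_pos"],s["orientation"],s["force"],s["wrist_torque"])
c=read_camera("top"); np.savez("top3.npz",**c)
im=c["image"];cv2.imwrite("pics/t3.png",cv2.resize(im[120:200,290:370],(560,560),interpolation=2))
E
```

```text
t: 6.38
tool_pos: [0.5297, -0.0191, 0.0673]
orientation: [0.072, -3.139, -0.0]
force: [-0.3, 0.1, -1.5]
opening: 0.0196
gripper_force: 50.0
t: 6.72
tool_pos: [0.531, -0.0184, 0.0522]
orientation: [-0.074, 3.139, -0.0]
force: [0.5, 0.8, -2.4]
opening: 0.0199
gripper_force: 50.0
t: 7.22
tool_pos: [0.5301, -0.0182, 0.0343]
orientation: [0.074, -3.14, -0.0]
force: [-0.1, -0.0, -1.3]
opening: 0.0196
gripper_force: 50.0
[ 0.53005988 -0.01823754  0.03431548] [ 7.42538558e-02 -3.14024116e+00 -9.81858966e-05] [-0.0943344  -0.04459384 -1.30169432] [0.07013831 0.01148277 0.02026359]
```

View pics/t3.png

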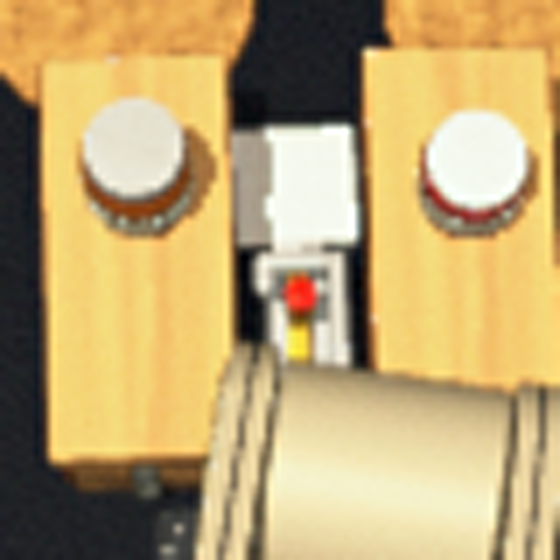

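The crop shows the red cap at (300,293) inside the hook: crossbar above it at row 258, shank at column 342, barb at column 265. Now I'll pull.

```bash
python3 -m inch '[-4,-0.2,0,0,0,-8,-0.4,0,0,0,-12,-0.6,0,0,0,-16,-0.8,0,0,0,-20,-1,0,0,0,-24,-1.2,0,0,0,-28,-1.3,0,0,0,-32,-1.5,0,0,0,-35,-1.7,0,0,0,-38,-1.8,0,0,0]' 60
python3 -m inch '[-1,0,0,0,0,-2,-0.1,0,0,0,-3,-0.1,0,0,0,-4,-0.2,0,0,0,-4,-0.2,0,0,0]'
python3 - <<'E'
from h import *
s=robot.read_state();print(s["tool_pos"],s["force"],s["wrist_torque"])
E
```

```text
t: 8.1
tool_pos: [0.492, -0.0201, 0.0347]
orientation: [-0.074, 3.14, -0.0]
force: [1.7, 0.7, -2.2]
opening: 0.0198
gripper_force: 60.0
t: 8.52
tool_pos: [0.4907, -0.0202, 0.0356]
orientation: [-0.074, 3.135, -0.0]
force: [12.7, 3.0, -5.8]
opening: 0.0194
gripper_force: 60.0
[ 0.49074453 -0.02021403  0.03561092] [12.66891918  2.97741424 -5.79587749] [ 0.29395598 -1.51640213 -0.06533941]
```

Resistance came about 9 mm earlier than expected, so I'll look before pulling harder.

```bash
python3 - <<'E'
from h import *
c=read_camera("top"); np.savez("top4.npz",**c)
im=c["image"];A=cv2.resize(im[120:200,290:370],(560,560),interpolation=2)
c2=read_camera("side");B=cv2.resize(c2["image"][160:280,250:450],None,fx=1,fy=1)
cv2.imwrite("pics/t4.png",A)
w=np.clip(im[...,2].astype(float)-np.maximum(im[...,1],im[...,0])-40,0,None)[158:185,327:340]
ys,xs=np.mgrid[158:185,327:340];u,v=(xs*w).sum()/w.sum(),(ys*w).sum()/w.sum();print(u,v,onz(c,u,v,.07))
print(robot.read_state()["force"],robot.read_state()["tool_pos"])
E
```

```text
332.7809264305177 170.06539509536785 [0.65735679 0.00691586 0.07      ]
[12.11720155  2.38739498 -5.72033998] [ 0.49076149 -0.02021827  0.03559726]
```

View pics/t4.png

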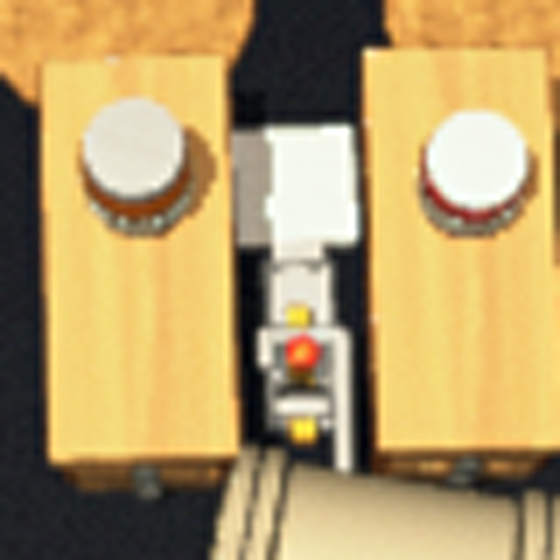

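The knob has moved ~30 mm (cap from (332.5,161.7) to (332.8,170.1)), and the hook sits well on it. The bolt may have started partly drawn, so I'll check where the towers place joint 0.

```bash
python3 - <<'E'
from h import *
c=dict(np.load("top0.npz"));im=c["image"];h=cv2.cvtColor(im,cv2.COLOR_BGR2HSV)
for col in(302,305,362,366):
    print(col,[(r,int(im[r,col,2]),int(im[r,col,0])) for r in list(range(124,132))+list(range(180,192))])
for u,vb,vf in((305,128,185),(355,128,185)):
    b,f=onz(c,u,vb,.11),onz(c,u,vf,.11);print(b,f,(b+f)/2)
E
```

```text
302 [(124, 227, 79), (125, 238, 89), (126, 242, 91), (127, 239, 88), (128, 242, 101), (129, 244, 118), (130, 245, 124), (131, 245, 122), (180, 245, 120), (181, 245, 118), (182, 245, 121), (183, 246, 123), (184, 247, 120), (185, 199, 76), (186, 118, 41), (187, 113, 43), (188, 97, 37), (189, 98, 41), (190, 52, 38), (191, 32, 37)]
305 [(124, 240, 92), (125, 240, 89), (126, 239, 88), (127, 230, 91), (128, 239, 146), (129, 244, 125), (130, 245, 114), (131, 246, 118), (180, 245, 121), (181, 245, 120), (182, 245, 122), (183, 246, 124), (184, 247, 124), (185, 214, 87), (186, 129, 49), (187, 106, 37), (188, 89, 34), (189, 77, 32), (190, 44, 37), (191, 29, 37)]
362 [(124, 235, 88), (125, 241, 90), (126, 228, 82), (127, 243, 111), (128, 245, 114), (129, 244, 112), (130, 244, 110), (131, 245, 115), (180, 246, 115), (181, 246, 115), (182, 247, 115), (183, 244, 102), (184, 135, 45), (185, 96, 33), (186, 153, 60), (187, 113, 40), (188, 55, 33), (189, 34, 39), (190, 33, 37), (191, 31, 37)]
366 [(124, 231, 81), (125, 228, 78), (126, 220, 82), (127, 243, 113), (128, 246, 119), (129, 246, 121), (130, 245, 115), (131, 246, 118), (180, 245, 116), (181, 245, 115), (182, 247, 121), (183, 242, 112), (184, 134, 52), (185, 90, 34), (186, 78, 25), (187, 55, 34), (188, 33, 36), (189, 33, 39), (190, 28, 37), (191, 35, 40)]
[0.79802305 0.10716192 0.11      ] [0.59492892 0.10253334 0.11      ] [0.69647599 0.10484763 0.11      ]
[ 0.80097625 -0.06852268  0.11      ] [ 0.59770837 -0.06964464  0.11      ] [ 0.69934231 -0.06908366  0.11      ]
```

From the towers, joint 0 is at x ≈ 0.6955, so the bolt started about 8 mm drawn and is now at its buffer (0.6574 against 0.6555, within calibration). The force is 12.4 N, so I'll raise it gently.

```bash
python3 -m inch '[-0.2,0,0,0,0,-0.4,0,0,0,0,-0.4,0,0,0,0,-0.4,0,0,0,0]'
python3 - <<'E'
from h import *
for i in range(4): read_camera("top"); s=robot.read_state();print(s["tool_pos"],s["force"])
E
```

```text
t: 8.95
tool_pos: [0.4907, -0.0202, 0.0357]
orientation: [-0.074, 3.135, -0.0]
force: [14.5, 2.0, -5.4]
opening: 0.0196
gripper_force: 60.0
[ 0.49070135 -0.02021856  0.03567724] [14.98734748  1.56412222 -6.29831876]
[ 0.49071611 -0.02019077  0.03569813] [14.20049772  2.19489912 -5.14983884]
[ 0.49071303 -0.0201953   0.03570665] [14.77037816  3.11816925 -5.23574244]
[ 0.49068933 -0.02020184  0.03567514] [14.81858786  2.75354849 -5.26035932]
```

The tug is steady at about 14.6 N and the TCP isn't moving, so it is against the buffer. I'll unhook and lift.

```bash
python3 -m inch '[2,0.1,0,0,0,4,0.2,0,0,0,7,0.3,0,0,0,10,0.5,0,0,0,10,0.5,0,0,0,10,0.5,0,0,0]' 50
python3 -m inch '[0,0,4,0,0,0,0,10,0,0,0,0,18,0,0,0,0,28,0,0,0,0,50,0,0,0,0,80,0,0,0,0,115,0,0,0,0,150,0,0,0,0,180,0,0,0,0,180,0,0]'
python3 - <<'E'
from h import *
robot.read_state();c=read_camera("top");im=c["image"];s=robot.read_state();print(s["tool_pos"],s["orientation"],s["force"])
w=np.clip(im[...,2].astype(float)-np.maximum(im[...,1],im[...,0])-40,0,None)[158:178,327:340]
ys,xs=np.mgrid[158:178,327:340];u,v=(xs*w).sum()/w.sum(),(ys*w).sum()/w.sum();print(u,v,onz(c,u,v,.07))
E
```

```text
t: 9.65
tool_pos: [0.4976, -0.0197, 0.0343]
orientation: [0.074, -3.14, -0.0]
force: [0.8, 1.3, -1.5]
opening: 0.0198
gripper_force: 50.0
t: 10.48
tool_pos: [0.5016, -0.0203, 0.2238]
orientation: [-0.074, 3.128, -0.003]
force: [0.8, -0.4, -0.3]
opening: 0.0195
gripper_force: 50.0
[ 0.50050769 -0.02017159  0.22028968] [-7.39211023e-02  3.13144417e+00 -2.43353938e-03] [ 0.25843995 -0.05852025 -2.15488224]
331.8131868131868 168.78388278388277 [0.6619557 0.0104244 0.07     ]
```

```bash
python3 -m inch '[-20,-25,0,0,0,-35,-60,0,-2,0,-47,-96,0,-4,0,-58,-132,0,-6,0,-69,-168,0,-8,0,-80,-204,0,-10,0,-90,-240,0,-12,0,-100,-275,0,-14,0,-109,-310,0,-14.1,0,-109,-310,0,-14.1,0]'
python3 -m inch '[0,0,0,0,0,0,0,0,0,0,0,0,0,0,0]'
python3 - <<'E'
from h import *
s=robot.read_state();c=read_camera("top");w=read_camera("wrist");print(s["tool_pos"],s["orientation"],s["force"])
np.savez("top5.npz",**c);np.savez("w5.npz",**w,pos=s["tool_pos"],ori=s["orientation"])
im=c["image"]
k=np.clip(im[...,2].astype(float)-np.maximum(im[...,1],im[...,0])-40,0,None)[158:178,327:340]
ys,xs=np.mgrid[158:178,327:340];u,v=(xs*k).sum()/k.sum(),(ys*k).sum()/k.sum();print(u,v,onz(c,u,v,.07));print(im[164:176,331:336,2].tolist(),im[164:176,331:336,1].tolist())
# hook pixels vs prediction
c1=dict(np.load("top1.npz"))
for q in(c1,c):
    h=cv2.cvtColor(q["image"],cv2.COLOR_BGR2HSV);m=((h[...,2]>110)&(h[...,1]<70)).astype(np.uint8);m[:172]=0;m[215:]=0;m[:,:415]=0;m[:,452:]=0
    ys,xs=np.where(m); print(len(xs),xs.min(),xs.max(),ys.min(),ys.max(), [ (int(y),int(xs[ys==y].min()),int(xs[ys==y].max())) for y in sorted(set(ys))[:12]])
E
```

```text
t: 11.37
tool_pos: [0.386, -0.3346, 0.2134]
orientation: [-0.319, -3.123, 0.002]
force: [1.4, -0.3, -1.6]
opening: 0.0195
gripper_force: 50.0
t: 11.62
tool_pos: [0.3889, -0.3286, 0.214]
orientation: [-0.31, -3.126, -0.002]
force: [0.5, 0.8, -1.5]
opening: 0.0195
gripper_force: 50.0
[ 0.38890865 -0.3285702   0.21395111] [-3.10292237e-01 -3.12554669e+00 -1.66006175e-03] [ 0.47943602  0.80250764 -1.45767911]
332.92546026044005 169.7530309833857 [0.65849949 0.00641616 0.07      ]
[[241, 243, 243, 183, 232], [245, 247, 246, 164, 232], [245, 246, 246, 165, 231], [244, 245, 245, 176, 231], [245, 247, 246, 230, 235], [243, 246, 247, 245, 219], [246, 247, 248, 249, 190], [236, 248, 251, 241, 158], [174, 169, 163, 150, 133], [156, 112, 104, 110, 125], [118, 80, 80, 135, 143], [61, 52, 51, 74, 79]] [[227, 221, 217, 163, 227], [232, 228, 220, 139, 228], [231, 230, 222, 143, 228], [237, 224, 189, 133, 231], [182, 120, 80, 92, 225], [111, 46, 37, 42, 127], [108, 92, 67, 42, 77], [134, 103, 86, 46, 91], [125, 72, 56, 74, 123], [125, 74, 68, 85, 125], [102, 63, 56, 107, 135], [56, 47, 46, 63, 73]]
121 439 451 186 214 [(186, 440, 441), (187, 439, 446), (188, 439, 451), (189, 439, 451), (190, 439, 451), (191, 439, 451), (192, 439, 451), (193, 448, 451), (194, 448, 451), (195, 448, 451), (196, 449, 451), (197, 449, 451)]
128 438 451 186 214 [(186, 440, 440), (187, 439, 445), (188, 438, 451), (189, 438, 451), (190, 438, 451), (191, 438, 451), (192, 438, 451), (193, 449, 451), (194, 448, 451), (195, 449, 451), (196, 449, 451), (197, 449, 451)]
```

The hook pixels match those just after the pick, so the rod did not slip, and the knob stays drawn. I'll lower the rod into the rest.

```bash
python3 -m inch '[0,-1.5,-30,0,0,0,-1.5,-65,0,0,0,-1.5,-100,0,0,0,-1.5,-125,0,0,0,-1.5,-140,0,0,0,-1.5,-150,0,0,0,-1.5,-158,0,0,0,-1.5,-158,0,0]'
python3 -m inch '[0,0,-5,0,0,0,0,-10,0,0,0,0,-15,0,0,0,0,-18,0,0,0,0,-19,0,0,0,0,-19,0,0,0,0,-19,0,0]'
python3 - <<'E'
from h import *
s=robot.read_state();print(s["tool_pos"],s["orientation"],s["force"],s["wrist_torque"])
E
```

```text
t: 12.38
tool_pos: [0.3887, -0.3303, 0.0555]
orientation: [-0.31, -3.125, -0.002]
force: [-0.2, -0.2, -1.8]
opening: 0.0197
gripper_force: 50.0
t: 12.97
tool_pos: [0.3889, -0.3313, 0.0376]
orientation: [0.312, 3.126, -0.0]
force: [-1.1, 0.2, -2.1]
opening: 0.0195
gripper_force: 50.0
[ 0.3888622  -0.33134649  0.03764435] [ 3.12027303e-01  3.12599180e+00 -6.83043948e-05] [-1.07777791  0.22476552 -2.07248294] [ 0.03430463  0.03288811 -0.00963819]
```

```bash
python3 -m inch '[0,0,-1,0,0,0,0,-1.2,0,0,0,0,-1.2,0,0,0,0,-1.2,0,30,0,0,-1.2,0,60,0,0,-1.2,0,60,0,0,-1.2,0,60,0,0,-1.2,0,60]' 20
python3 -m inch '[0,0,10,0,60,0,0,30,0,60,0,0,60,0,60,0,0,100,0,60,0,0,140,0,60,0,0,180,0,60,0,0,200,0,60]'
python3 -m inch '[0,35,0,0,60,0,75,0,0,60,5,115,0,0,60,10,155,0,0,60,15,190,0,0,60,15,190,0,0,60]'
python3 - <<'E'
from h import *
s=robot.read_state();print(s["tool_pos"],s["force"],s["opening"])
c=read_camera("top");d=read_camera("side");a=c["image"]
o=np.load("top0.npz")["image"]
cv2.imwrite("pics/end.png",np.vstack([np.hstack([cv2.resize(x[185:285,390:460],(280,400)) for x in(o,a)]+[cv2.resize(a[115:195,295:375],(240,400))]),np.hstack([d["image"][120:320,220:470],np.load("side0.npz")["image"][120:320,220:470],np.zeros((200,300,3),np.uint8)])]))
for im in(o,a):
    h=cv2.cvtColor(im,cv2.COLOR_BGR2HSV);m=cv2.inRange(h,(0,200,110),(5,255,255))|cv2.inRange(h,(176,200,110),(180,255,255));m[:235]=0;m[280:]=0;m[:,:415]=0;m[:,440:]=0
    ys,xs=np.where(m);print("handle",len(xs),xs.mean(),ys.mean(),ys.min(),ys.max())
    m=((h[...,2]>110)&(h[...,1]<70));m[:190]=0;m[238:]=0;m[:,:422]=0;m[:,444:]=0
    ys,xs=np.where(m);print("shank",len(xs),xs.mean(),ys.mean(),ys.min())
E
```

```text
t: 13.63
tool_pos: [0.3888, -0.3313, 0.0364]
orientation: [0.312, 3.126, -0.0]
force: [0.6, 0.1, -0.1]
opening: 0.0485
gripper_force: 0.0
t: 14.22
tool_pos: [0.3901, -0.3325, 0.2432]
orientation: [0.311, 3.12, -0.008]
force: [0.5, -1.2, 0.8]
opening: 0.0559
gripper_force: 0.0
t: 14.72
tool_pos: [0.4044, -0.1361, 0.2374]
orientation: [0.305, 3.125, 0.003]
force: [0.1, -0.1, -1.3]
opening: 0.0556
gripper_force: 0.0
[ 0.40440061 -0.13609446  0.23742533] [ 0.11745328 -0.1126661  -1.33996372] 0.05564545808192708
handle 216 427.02314814814815 256.0509259259259 239 273
shank 150 432.98 211.84 195
handle 29 426.62068965517244 268.44827586206895 261 273
shank 114 433.359649122807 206.0438596491228 195
```

View pics/end.png

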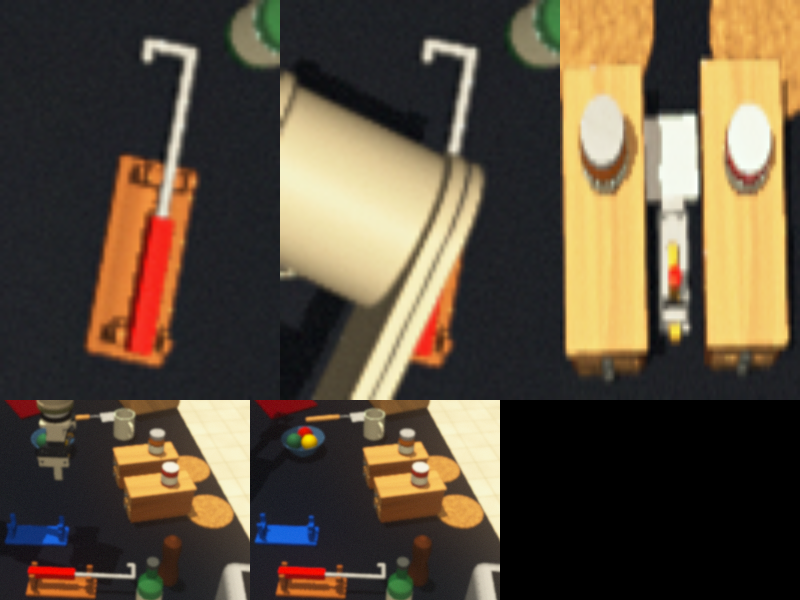

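The end picture shows the rod back in its rest, in the same pixels as at the start. The knob is drawn, the other things in view look unmoved, and the robot is clear of everything.

```bash
python3 -c "
from plant import job
print(job.close_job())"
```

```text
the job is handed in; nothing more can be done
None
```

I drew the bolt until it stopped hard, taken to be the rubber buffer, with a steady tug of about 14.6 N, laid the rod back in its rest as it lay, and handed the job in at about 15 s; no verdict came back.

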